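Crank the planter lift flush with its rest

TASK

Fit the loose hand crank fully down onto the square shaft end of the planter lift and wind it until the aluminium deck is flush with the plywood rest beside it, so that the white planter could be slid across. Leave the crank seated on the shaft, and do not disturb the planter.

Things in the scene. Friction and masses are not known exactly. Their poses are not given: they have to be found in the camera images.
- crank_center (a point): Loose steel hand crank, 0.4 to 0.6 kg, upright, socket down. Point on the axis of its square hub (38 x 38 mm, 60 mm tall), 40 mm above the underside; z up, x along the arm to the knob. The two y sides are free to grasp, 38 mm wide. The arm (14 mm wide, 28 to 38 mm above the underside) leaves the +x side, a 28 mm ball counterweight the -x side (centre 52 mm out, 33 mm up)
- crank_mouth (a point): Centre of the crank hub's underside: the mouth of its square blind socket, 23 x 23 mm, 38 mm deep, sides parallel to the hub's; axes as crank_center
- knob_center (a point): Middle of the crank's upright black knob, 75 mm from the hub axis along the crank's +x, 66 mm above the hub's underside. Knob 26 mm in diameter, from 41 to 89 mm above the underside. It spins freely on its own upright pin, so it can be held tight and led round with the gripper's heading constant
- shaft_seat (a point): On the axis of the lift's square shaft end, at the top of the 46 mm square steel flange on the grey gearbox (90 x 90 mm): the hub rests here, 91 mm above the table. z up, x and y parallel to the sides of shaft and flange, which turn together. Shaft 20 x 20 mm for 22 mm above this point, 18 mm square to 26 mm, a cone to the tip at 32 mm. Crank fits in any quarter turn, 9 degrees play each way
- deck_edge (a point): Top of the aluminium deck (150 x 140 mm), 10 mm from its edge next to the rest; z up. It only moves up and down, driven by the shaft: clockwise seen from above raises it 10 mm per full turn, anticlockwise lowers it. The shaft has friction of 0.12 N m and stays where it is left. The deck starts 20 to 30 mm below the rest and can rise to 12 mm above it
- rest_edge (a point): Top of the fixed plywood rest (150 x 140 mm, 100 mm above the table), 5 mm from its edge next to the deck; z up. Deck and rest lie in a row beside the gearbox: the deck's middle is 134 mm and the rest's 280 mm from the shaft axis
- planter: White planter, 104 mm across and 100 mm tall, standing loose on the rest about 285 mm from the shaft axis; origin at the centre of its underside, z up

How it is judged:
By the outcome, as a careful person would: the job done as asked, in the order asked, and still so for the second after the job is handed in, with the robot touching nothing.
It also fails if it takes over 69 s, if anything falls off the work surface, if the arm or the gripper's body presses on something with over 40 N, if the wrist force passes 120 N, or if a joint passes its speed limit or range.

ROBOT

A 6-joint arm with a two-finger parallel gripper is mounted at the origin on the work surface. World frame = base frame: x ahead of the robot, y to its left, z up, the work surface at z = 0. Lengths are in mm, angles in degrees, forces in N, time in s.
With the tool pointing down it reaches from about 275 to 825 mm from the base axis. Payload 4.9 kg.
Tool frame: the origin (TCP) lies at the very end of the fingers, on their centre line; the grasp point (between the pads) lies 19 mm behind it (grip_depth is the z of the grasp point in the tool frame, in mm); z points along the fingers, y is the line along which they close (so a half turn about z gives the same grasp; the last joint's range is limited). The gripper opens to 85 mm and grips with 20 to 120 N. Pads are 22 mm wide; open, the fingers measure 114 mm over their backs; the gripper's body (76 mm by 85 mm) begins 54 mm behind the grasp point. The pads swing forward as they close: fully open they stand 13 mm farther back than shut.
Start: joints at [64.389, 18.69, -11.035, 60.275, 0, 82.311], TCP at [169.243, 523.331, 231.281] pointing down, gripper open.
Joint ranges: [-152.03, 152.03], [-55.5, 102.48], [-74.3, 77.21], [-110.64, 120.58], [-84.22, 78.4], [-180, 180]. Speed limits (degrees/s): [147.25, 147.25, 180, 180, 180, 180].

INTERFACE

Orientations are given as a 3x3 rotation matrix whose columns are the frame's x, y, z axes.
In Python, from rig import get_obs, grab_frame, camera_params, sign_off, look_for, silhouettes, grip_depth gives the robot as it stands.
- The arm moves only by the shell command python3 -m inch 'ROWS' [FORCE]. ROWS is JSON, a list of rows, each a list of 3 entries, a list of its own where there are three numbers: the shift along the tool's x, y, z in m, then the turn, a rotation vector about the tool's x, y, z in rad, then the opening, from -1 (shut) to 1 (fully open). A call has 1 to 20 rows; each row is the pose to reach, as a shift and turn from the pose commanded when the call began, along the tool's axes at that moment; what a row does not reach only later rows make up. A row lasts 1/12 s, in which the tool goes at most 41.7 mm and 7.16 degrees, less where a joint would pass 70% of its speed; a pose out of reach is approached as far as the arm can. A call with a gripper value outside its range is refused whole. The fingers move at their own pace and stop on an object; FORCE is the grip in N (left out, the last holds). Time passes only in rows, so rows that repeat a pose let the fingers close. It gives the time, the measured TCP pose, the force, the opening and the grip force at its end, in the units of the state.
- get_obs(): the state, without advancing time (a new reading comes with each control period).
- grab_frame(name): name is "scene" or "top"; returns (picture, depth): 400x640x3 uint8, red, green, blue; 400x640 float32, mm along the optical axis (not along the pixel's ray), 0 where there is no reading.
- camera_params(name): a dict with "mtx" (3x3 intrinsics, pixels), "view" (4x4, takes a point from world to camera coordinates). Camera axes: x right, y up, looking along -z (the intrinsics and any distortion apply to the point x, -y, -z); pixel columns grow to the right and rows downward; lengths in mm; the calibration is good to about 2 mm. A picture is of the moment at which its call begins. camera_params takes no time and is no camera call.
- sign_off(): hands the job in; it is judged then, once.
Trained networks look in the newest picture that a camera, given by its name, has taken for a name from the list of things; names that differ only in an ending like _2 or _b are one class to them, and where a whole thing is asked for, a point or a joint stands for the part that bears it (a point fixed in the world has none). Each returns a list of dicts, best first, with "p" (0 to 1); they miss things now and then, are a little off and sometimes report something else, mostly with a low value. They report only what shows in the picture. A call takes as long as a camera call.
- look_for(name, camera): "extent" ([left, top, right, bottom] in pixels, round what is visible of it).
- silhouettes(name, camera): "region" (400x640 bool, what is visible of it) and "extent" ([left, top, right, bottom] in pixels, round what is visible of it).
The state is a dict: "t": time; "q": joint angles; "dq": joint speeds; "tau": joint torques, N m; "position": TCP position; "tool_rot": TCP orientation; "force": force on the tool from outside, world axes, zero at the start; "torque": the same for the moment, N m; "gripper_width": finger opening in mm; "grasp_force": force on a finger pad.
Only numpy, scipy, OpenCV 4.12 (cv2) and the standard library are available. Lean on these libraries where they do the work, as an engineer would, in place of code of your own. Each camera call takes 0.05 s, during which the arm holds its last target. There are 200 camera calls.

## Working session

There is one attempt and no reset: what is moved stays moved. The work goes in short steps, Python scripts to look and compute and a shell command to move; the robot and the scene stay as the last step left them, time stands still between calls to the robot, and variables do not carry over. Pictures are saved under pics/ and viewed, at most 10 in all, crops included, and the job is handed in when it is done.

```bash
mkdir -p pics
cat > h.py <<'E'
import numpy as np,cv2
from rig import *
def cloud(name,d):
    P=camera_params(name);K=np.array(P["mtx"]);V=np.array(P["view"])
    v,u=np.mgrid[0:400,0:640]
    X=np.stack([(u-K[0,2])/K[0,0]*d,-(v-K[1,2])/K[1,1]*d,-d,np.ones_like(d)],-1)
    W=X@np.linalg.inv(V).T
    W=W[...,:3]; W[d<=0]=np.nan
    return W
E
python3 - <<'E'
from h import *
s=get_obs();print(s['t'],np.round(s['tool_rot'],3).tolist(),s['gripper_width'],grip_depth)
ims=[]
for c in("top","scene"):
    im,d=grab_frame(c);np.savez(f"/tmp/{c}.npz",im=im,d=d);W=cloud(c,d)
    P=camera_params(c);print(c,np.round(np.linalg.inv(P["view"])[:3],2).tolist(),P.keys(),P["mtx"])
    cv2.imwrite(f"pics/{c}0.png",im[...,::-1])
    for n in("crank_center","crank_mouth","knob_center","shaft_seat","deck_edge","rest_edge","planter"):
        for r in silhouettes(n,c)[:2]:
            m=r["region"];print(c,n,round(r["p"],2),np.round(r["extent"]).tolist(),m.sum(),np.round(np.nanmedian(W[m],0)),np.round(np.nanpercentile(W[m],[2,98],axis=0)).tolist())
E
```

```text
0.0 [[-0.951, 0.308, -0.001], [0.308, 0.951, -0.002], [0.0, -0.002, -1.0]] 85.62230351915036 -18.700000000000003
top [[-0.01, 0.99, -0.13, 391.16], [-1.0, -0.02, -0.02, -38.21], [-0.02, 0.13, 0.99, 1245.21]] dict_keys(['mtx', 'view']) [[497.4908478    0.         322.3472652 ]
 [  0.         497.4908478  196.86257016]
 [  0.           0.           1.        ]]
top crank_center 0.62 [148.0, 125.0, 328.0, 237.0] 10095 [587. 167.  73.] [[481.0, -0.0, 7.0], [698.0, 383.0, 103.0]]
top crank_center 0.61 [427.0, 192.0, 458.0, 254.0] 770 [ 476. -293.   52.] [[415.0, -329.0, -0.0], [549.0, -261.0, 90.0]]
top crank_mouth 0.78 [426.0, 192.0, 460.0, 255.0] 758 [ 476. -293.   54.] [[415.0, -329.0, 1.0], [547.0, -261.0, 90.0]]
top knob_center 0.68 [426.0, 193.0, 457.0, 257.0] 697 [ 474. -294.   57.] [[417.0, -329.0, 7.0], [545.0, -262.0, 90.0]]
top shaft_seat 0.57 [283.0, 187.0, 308.0, 207.0] 363 [551.  51.  92.] [[530.0, 28.0, 87.0], [577.0, 75.0, 123.0]]
top deck_edge 0.92 [208.0, 142.0, 281.0, 216.0] 3644 [596. 176.  72.] [[520.0, 101.0, 62.0], [674.0, 253.0, 77.0]]
top deck_edge 0.68 [426.0, 19
[... 697 characters left out ...]
k_mouth 0.95 [230.0, 148.0, 253.0, 183.0] 602 [ 486. -281.   54.] [[417.0, -330.0, 1.0], [553.0, -256.0, 89.0]]
scene knob_center 0.83 [228.0, 146.0, 251.0, 186.0] 575 [ 486. -280.   54.] [[422.0, -319.0, 2.0], [553.0, -256.0, 89.0]]
scene shaft_seat 0.78 [337.0, 195.0, 360.0, 218.0] 313 [562.  60.  93.] [[544.0, 32.0, 88.0], [579.0, 78.0, 123.0]]
scene deck_edge 0.78 [343.0, 214.0, 433.0, 298.0] 4092 [615. 182.  73.] [[524.0, 106.0, 47.0], [687.0, 251.0, 76.0]]
scene rest_edge 0.85 [306.0, 198.0, 506.0, 369.0] 14037 [652. 224.  73.] [[531.0, 11.0, 9.0], [738.0, 403.0, 103.0]]
scene planter 0.82 [433.0, 227.0, 501.0, 304.0] 3633 [633. 322. 169.] [[605.0, 275.0, 106.0], [702.0, 367.0, 202.0]]
```

View pics/top0.png

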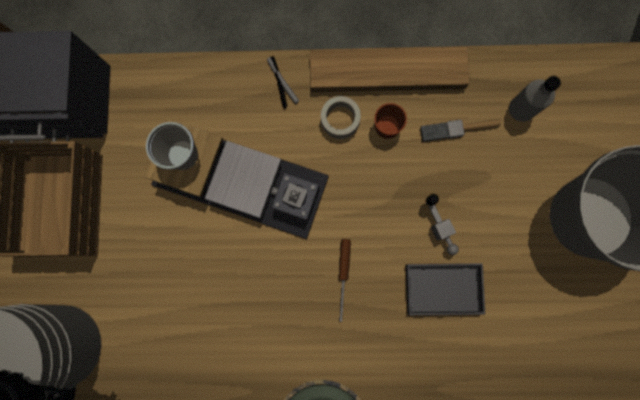

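View pics/scene0.png

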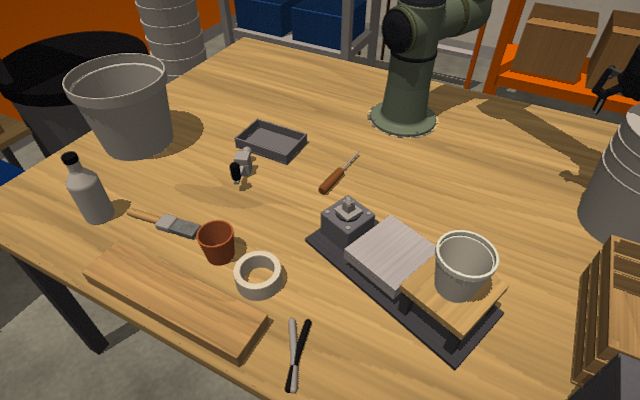

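The top view shows the crank with its knob at (432,200), hub at (444,230) and ball at (452,248). The shaft is at (295,196), the deck at (243,178), and the rest with the planter at (172,150). Next I fit the poses from depth.

Run:
```python
from h import *
for c in("top","scene"):
    f=np.load(f"/tmp/{c}.npz");W=cloud(c,f["d"].astype(float)).reshape(-1,3)
    W=W[~np.isnan(W[:,0])]
    def sel(x,y,r,z0,z1): return W[(np.hypot(W[:,0]-x,W[:,1]-y)<r)&(W[:,2]>z0)&(W[:,2]<z1)]
    def rect(A):
        r=cv2.minAreaRect(A[:,:2].astype(np.float32));return np.round(r[0],1),np.round(r[1],1),round(r[2],1),len(A),round(np.median(A[:,2]),1)
    k=sel(480,-293,90,85,95);print(c,"knob",rect(k))
    h=sel(480,-293,90,57,66);
    print("hub",rect(h)); a=sel(480,-293,90,20,42);print("arm+ball",rect(a))
    print("table",np.median(sel(480,-180,40,-20,20)[:,2]))
    print("flange",rect(sel(555,52,45,86,96)),"shaft",rect(sel(555,52,45,106,130)),"gearbox",rect(sel(555,52,80,60,84)))
    print("deck",rect(sel(596,176,75,66,80)))
    rs=sel(650,310,120,95,105);print("rest",rect(rs))
    p=sel(650,310,75,190,205);print("planter rim",rect(p),"tip",np.round(sel(555,52,30,115,130).mean(0),1))
im=cv2.imread("pics/top0.png");cv2.imwrite("pics/a.png",np.hstack([cv2.resize(im[170:225,265:340],None,fx=5,fy=5),cv2.resize(im[185:240+20,410:485],None,fx=5,fy=5)[:275]]))
```

```text
top knob (array([ 539. , -272.2]), array([21.1, 21.6]), 89.1, 75, np.float64(88.1))
hub (array([ 499.4, -288.1]), array([100.2,  38. ]), 25.1, 254, np.float64(60.4))
arm+ball (array([ 469.9, -297. ]), array([132.6,  30.7]), 27.2, 228, np.float64(37.7))
table 0.12742855812143716
flange (array([554.3,  56.3]), array([61.7, 55.3]), 69.1, 314, np.float64(90.8)) shaft (array([552.8,  52.6]), array([20.7, 20. ]), 68.3, 82, np.float64(117.8)) gearbox (array([560. ,  68.3]), array([125. ,  93.3]), 69.9, 1206, np.float64(78.0))
deck (array([597.7, 178.5]), array([140.5, 148.1]), 69.1, 2925, np.float64(72.3))
rest (array([648.1, 315.6]), array([141.6, 150.4]), 70.1, 2151, np.float64(99.8))
planter rim (array([651.7, 315.3]), array([103.7, 102.6]), 16.3, 454, np.float64(198.4)) tip [552.7  52.8 119.8]
scene knob (array([ 542.6, -266.9]), array([19. , 21.6]), 65.6, 45, np.float64(88.5))
hub (array([ 503.7, -285.6]), array([107.8,  37.7]), 19.7, 161, np.float64(60.5))
arm+ball (array([ 472.9, -297.3]), array([164. ,  56.7]), 7.5, 147, np.float64(34.8))
table 0.434868691952488
flange (array([555.2,  58.9]), array([49.8, 54.9]), 56.8, 245, np.float64(91.5)) shaft (array([554.4,  57.6]), array([19.4, 23. ]), 67.9, 100, np.float64(116.8)) gearbox (array([559.3,  71.1]), array([120.8,  91.8]), 71.1, 1081, np.float64(78.8))
deck (array([598.1, 181.4]), array([137.4, 149.6]), 70.0, 2978, np.float64(73.7))
rest (array([648.3, 320.1]), array([140.7, 151.6]), 70.3, 3066, np.float64(101.2))
planter rim (array([653.5, 320.1]), array([103. , 103.4]), 42.8, 971, np.float64(198.9)) tip [556.3  57.6 119.8]
```

View pics/a.png

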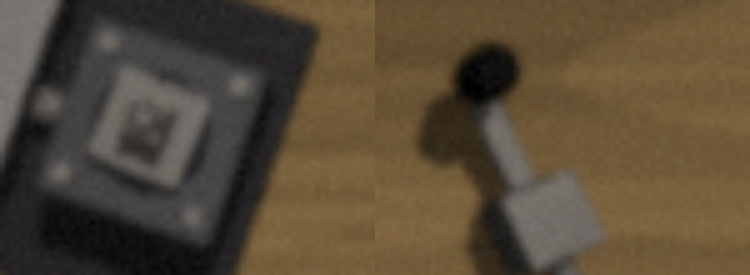

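```bash
cat >> h.py <<'E'
def near(W,x,y,r,z0,z1):
    W=W.reshape(-1,3);W=W[~np.isnan(W[:,0])]
    return W[(np.hypot(W[:,0]-x,W[:,1]-y)<r)&(W[:,2]>z0)&(W[:,2]<z1)]
from scipy.optimize import minimize
def square(A,w,a0):
    # fit fixed-size square: minimise outside excess, weak pull to be symmetric
    p=A[:,:2];m=p.mean(0)
    def f(v):
        c,s=np.cos(v[2]),np.sin(v[2]);q=(p-v[:2])@np.array([[c,-s],[s,c]])
        return (np.maximum(abs(q)-w/2+0.5,0)**2).sum()+1e-3*((v[:2]-m)**2).sum()
    r=min((minimize(f,[*m,np.radians(a0+d)],method="Nelder-Mead") for d in(-30,-15,0,15,30)),key=lambda r:r.fun)
    return np.round([*r.x[:2],np.degrees(r.x[2])%90],1),round(r.fun,1),len(A)
E
python3 - <<'E'
from h import *
for c,o in(("top",(0,0)),("scene",(3,4))):
    f=np.load(f"/tmp/{c}.npz");W=cloud(c,f["d"].astype(float))
    print(c,"hub",square(near(W,472+o[0],-300+o[1],30,57,64),38,25))
    for w in(45,46):print("flange",square(near(W,553+o[0],53+o[1],34,87.5,95),w,20))
    print("shaft",square(near(W,553+o[0],53+o[1],20,106,116),20,20))
    k=near(W,540,-270,25,75,95);print("knob",cv2.minEnclosingCircle(k[:,:2].astype(np.float32)))
    a=near(W,480,-290,90,26,42);b=near(W,447+o[0],-313+o[1],60,10,50)
    print("ball",np.round(near(W,425,-318,28,38,50).mean(0),1))
E
```

```text
top hub (array([ 471.1, -301.6,   24.4]), np.float64(1.0), 230)
flange (array([552.8,  51.9,  67.5]), np.float64(89.4), 269)
flange (array([552.9,  51.7,  67.7]), np.float64(55.8), 269)
shaft (array([552.8,  52.5,  66.5]), np.float64(2.7), 32)
knob ((539.889404296875, -272.4417724609375), 12.988859176635742)
ball [ 426.9 -320.5   43.2]
scene hub (array([ 472.9, -297. ,   25.7]), np.float64(18.1), 131)
flange (array([554.9,  57.9,  66.2]), np.float64(78.6), 217)
flange (array([555. ,  58. ,  65.2]), np.float64(54.7), 217)
shaft (array([554.3,  57.6,  68.5]), np.float64(9.6), 47)
knob ((542.6539306640625, -265.4826354980469), 12.87799072265625)
ball [ 425.  -317.7   43.4]
```

```bash
cat >> h.py <<'E'
def goto(x,y,z,yawx):
    "shift (m) and turn from current pose to target with tool x at world angle yawx, tool down"
    s=get_obs();R=np.array(s['tool_rot']);a=np.radians(yawx)
    T=np.array([[np.cos(a),np.sin(a),0],[np.sin(a),-np.cos(a),0],[0,0,-1]])
    from scipy.spatial.transform import Rotation as Ro
    print("t",s['t'],"pos",np.round(s['position'],1),"F",np.round(s['force'],1),"w",round(s['gripper_width'],1))
    print("shift",np.round(R.T@(np.array([x,y,z])-s['position'])/1000,4).tolist(),"turn",np.round(Ro.from_matrix(R.T@T).as_rotvec(),4).tolist())
E
python3 -m inch '[[[-0.541,-0.688,0],[0,0,-0.724],1],[[-0.541,-0.688,0],[0,0,-0.724],1],[[-0.541,-0.688,0],[0,0,-0.724],1],[[-0.541,-0.688,0],[0,0,-0.724],1],[[-0.541,-0.688,0],[0,0,-0.724],1],[[-0.541,-0.688,0],[0,0,-0.724],1],[[-0.541,-0.688,0],[0,0,-0.724],1],[[-0.541,-0.688,0],[0,0,-0.724],1],[[-0.541,-0.688,0],[0,0,-0.724],1],[[-0.541,-0.688,0],[0,0,-0.724],1],[[-0.541,-0.688,0],[0,0,-0.724],1],[[-0.541,-0.688,0],[0,0,-0.724],1],[[-0.541,-0.688,0],[0,0,-0.724],1],[[-0.541,-0.688,0],[0,0,-0.724],1],[[-0.541,-0.688,0],[0,0,-0.724],1],[[-0.541,-0.688,0],[0,0,-0.724],1],[[-0.541,-0.688,0],[0,0,-0.724],1],[[-0.541,-0.688,0],[0,0,-0.724],1],[[-0.541,-0.688,0],[0,0,-0.724],1],[[-0.541,-0.688,0],[0,0,-0.724],1]]' 40
python3 -c "
from h import *
goto(472,-299.5,130,203.5)"
```

```text
t: 2.47
position: [450.5, -240.1, 231.4]
tool_rot: [[-0.917, -0.399, 0.0], [-0.399, 0.917, -0.0], [-0.0, -0.0, -1.0]]
force: [0.6, 0.9, 0.5]
gripper_width: 85.1
grasp_force: 0.0
t 2.4667 pos [ 450.5 -240.1  231.4] F [0.6 0.9 0.5] w 85.1
shift [0.0041, -0.063, 0.1014] turn [-0.0003, 0.0004, 0.0002]
```

```bash
python3 -m inch '[[[0.004,-0.04,0.02],[0,0,0],1],[[0.004,-0.055,0.06],[0,0,0],1],[[0.004,-0.055,0.09],[0,0,0],1],[[0.004,-0.055,0.1],[0,0,0],1],[[0.004,-0.055,0.1],[0,0,0],1],[[0.004,-0.055,0.1],[0,0,0],1]]' >/dev/null
python3 - <<'E'
from h import *
goto(472,-299.5,21,203.5)
im,d=grab_frame("top");cv2.imwrite("pics/b.png",cv2.resize(im[150:290,380:500,::-1],None,fx=4,fy=4))
im,d=grab_frame("scene");W=cloud("scene",d.astype(float))
print("hub",square(near(W,474,-297,30,57,64),38,25))
# gripper points seen low down
g=near(W,472,-299,90,125,160);print(len(g),cv2.minAreaRect(g[:,:2].astype(np.float32)))
E
```

```text
t 2.9667 pos [ 468.4 -289.2  131.8] F [-0.6 -0.7 -0.1] w 85.5
shift [0.0008, -0.011, 0.1108] turn [0.001, -0.0004, 0.0016]
hub (array([ 471.8, -297.1,   23. ]), np.float64(13.9), 131)
46 ((476.11761474609375, -287.3857116699219), (24.083202362060547, 110.90383911132812), 16.809776306152344)
```

View pics/b.png

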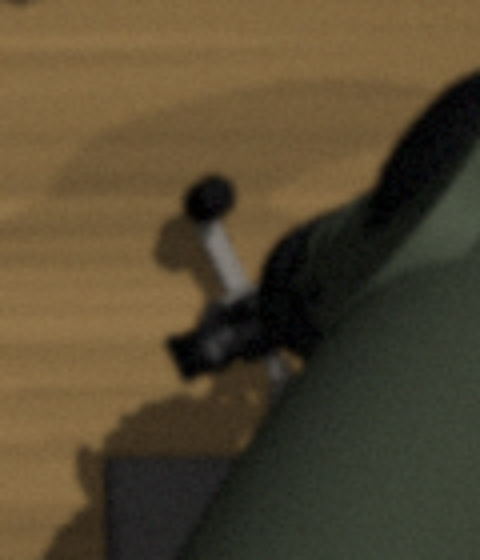

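The gripper is right over the hub with the arm line square to the fingers, so I descend and grip.

```bash
python3 -m inch '[[[0.001,-0.01,0.0],[0,0,0],1],[[0.001,-0.01,0.03],[0,0,0],1],[[0.001,-0.01,0.06],[0,0,0],1],[[0.001,-0.01,0.085],[0,0,0],1],[[0.001,-0.01,0.1],[0,0,0],1],[[0.001,-0.01,0.108],[0,0,0],1],[[0.001,-0.01,0.108],[0,0,0],1],[[0.001,-0.01,0.108],[0,0,0],-1],[[0.001,-0.01,0.108],[0,0,0],-1],[[0.001,-0.01,0.108],[0,0,0],-1],[[0.001,-0.01,0.108],[0,0,0],-1],[[0.001,-0.01,0.108],[0,0,0],-1],[[0.001,-0.01,0.108],[0,0,0],-1],[[0.001,-0.01,0.108],[0,0,0],-1],[[0.001,-0.01,0.108],[0,0,0],-1],[[0.001,-0.01,0.108],[0,0,0],-1]]' 70
```

```text
t: 4.4
position: [472.5, -300.0, 24.7]
tool_rot: [[-0.917, -0.4, 0.002], [-0.4, 0.917, -0.001], [-0.001, -0.002, -1.0]]
force: [-0.7, 0.5, 5.9]
gripper_width: 37.5
grasp_force: 71.6
```

```bash
python3 -m inch '[[[0,0,-0.01],[0,0,0],-1],[[0,0,-0.035],[0,0,0],-1],[[0,0,-0.07],[0,0,0],-1],[[0,0,-0.11],[0,0,0],-1],[[-0.012,0.016,-0.14],[0,0,0.06],-1],[[-0.03,0.04,-0.14],[0,0,0.16],-1],[[-0.05,0.068,-0.14],[0,0,0.26],-1],[[-0.074,0.1,-0.14],[0,0,0.36],-1],[[-0.098,0.132,-0.14],[0,0,0.46],-1],[[-0.121,0.164,-0.14],[0,0,0.56],-1],[[-0.145,0.196,-0.14],[0,0,0.66],-1],[[-0.169,0.228,-0.14],[0,0,0.76],-1],[[-0.19,0.258,-0.14],[0,0,0.812],-1],[[-0.206,0.28,-0.14],[0,0,0.812],-1],[[-0.213,0.29,-0.14],[0,0,0.812],-1],[[-0.216,0.293,-0.14],[0,0,0.812],-1],[[-0.216,0.293,-0.14],[0,0,0.812],-1],[[-0.216,0.293,-0.14],[0,0,0.812],-1]]'
python3 - <<'E'
from h import *
goto(553.5,55,150,157)
for c in("scene","top"):
    im,d=grab_frame(c);W=cloud(c,d.astype(float));np.savez("/tmp/c_%s.npz"%c,im=im,d=d)
    cv2.imwrite("pics/c_%s.png"%c,im[...,::-1])
    for n,z in(("knob",(210,240)),("arm",(160,184)),("flange",(88,95)),("shaft",(106,116))):
        A=near(W,570,45,110 if z[0]>150 else 34,*z)
        if len(A)>5:print(c,n,len(A),np.round(A.mean(0),1),cv2.minAreaRect(A[:,:2].astype(np.float32)))
im=cv2.imread("pics/c_scene.png")[120:240,280:420];cv2.imwrite("pics/c.png",cv2.resize(im,None,fx=4,fy=4))
E
```

```text
t: 5.9
position: [552.1, 54.5, 163.1]
tool_rot: [[-0.92, 0.391, -0.001], [0.391, 0.92, -0.001], [0.0, -0.001, -1.0]]
force: [0.1, -1.0, -5.7]
gripper_width: 37.1
grasp_force: 71.6
t 5.9 pos [552.1  54.5 163.1] F [ 0.1 -1.  -5.7] w 37.1
shift [-0.0011, 0.0011, 0.0131] turn [-0.0012, -0.0005, -0.0001]
scene knob 596 [577.8  51.9 225. ] ((587.8500366210938, 43.40321350097656), (117.16385650634766, 101.09369659423828), 70.61009979248047)
scene arm 333 [586.1  49.5 174.9] ((567.6141357421875, 53.72718048095703), (64.07249450683594, 133.18287658691406), 84.47762298583984)
scene flange 170 [566.   55.2  91.7] ((559.6658935546875, 53.90614318847656), (49.66347885131836, 34.47678756713867), 68.43356323242188)
scene shaft 45 [558.7  59.5 110.5] ((558.8660888671875, 59.73096466064453), (15.17310905456543, 26.876256942749023), 23.740510940551758)
top knob 76 [559.5  16.8 222.6] ((572.7918090820312, 20.710309982299805), (110.65709686279297, 28.525903701782227), 3.3273816108703613)
top arm 15 [589.2  23.4 174.2] ((571.5790405273438, 23.488235473632812), (8.836405754089355, 80.60785675048828), 83.69953918457031)
top flange 10 [539.8  37.4  91.4] ((540.9384765625, 37.37531280517578), (6.502425193786621, 9.706317901611328), 69.75104522705078)
```

View pics/c.png

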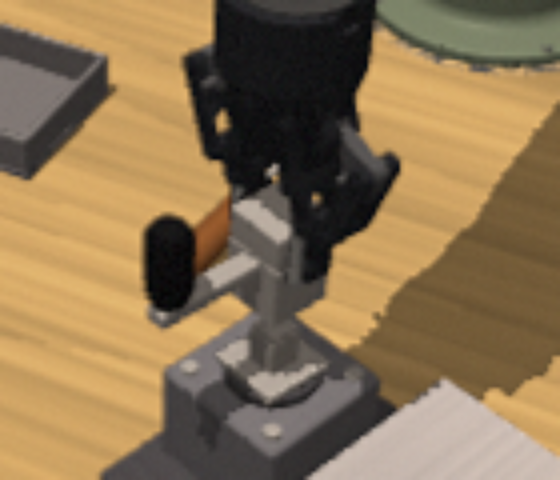

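Run:
```python
from h import *
a=np.radians(-23);ex=np.array([np.cos(a),np.sin(a)]);ey=np.array([-ex[1],ex[0]])
f=np.load("/tmp/c_scene.npz");W=cloud("scene",f["d"].astype(float))
def show(n,A):
    q=(A[:,:2]-[554,54.5])@np.stack([ex,ey],1)
    print(n,len(A));H=lambda v:print(np.histogram(v,np.arange(-30,31,2))[0])
    H(q[:,0]);H(q[:,1])
show("hub",near(W,556,57,30,141,162)); show("shaft",near(W,556,57,20,95,110))
show("arm root/hub low",near(W,556,57,30,180,196))
```

```text
hub 133
[ 0  0  0  0  2  4  1  6  5  3  2  4  3  3  5  3  4  6  4  3  5  7 33 30
  0  0  0  0  0  0]
[ 0  0  0  0  0  0  0  0  0  1  3  2  2  4  5  3  6  3  5  6  4  4  4 16
 61  4  0  0  0  0]
shaft 60
[ 0  0  0  0  0  0  0  0  2  1  5  2  3  3  3  3  4  2 14 18  0  0  0  0
  0  0  0  0  0  0]
[ 0  0  0  0  0  0  0  0  0  0  0  2  3  4  0  5  3  2  4  5 27  5  0  0
  0  0  0  0  0  0]
arm root/hub low 144
[ 0  0  0  0  0  0  0  0  0  0  0  3  3  2  3  1  8 17  7 15  3  3 23 55
  1  0  0  0  0  0]
[ 0  0  1  1  0  2  5  3  3  4  2  5  6  3  4  5  2  4  2  8  2  6  3  8
 12  6  7  9  3  8]
```

```bash
python3 -m inch '[[[-0.001,0.001,0.005],[0,0,0],-1],[[-0.001,0.001,0.012],[0,0,0],-1],[[-0.001,0.001,0.018],[0,0,0],-1],[[-0.001,0.001,0.022],[0,0,0],-1],[[-0.001,0.001,0.026],[0,0,0],-1],[[-0.001,0.001,0.028],[0,0,0],-1],[[-0.001,0.001,0.03],[0,0,0],-1],[[-0.001,0.001,0.03],[0,0,0],-1]]'
```

```text
t: 6.67
position: [553.6, 56.1, 132.9]
tool_rot: [[-0.921, 0.39, -0.001], [0.39, 0.921, -0.0], [0.001, -0.0, -1.0]]
force: [0.3, 0.3, -5.4]
gripper_width: 37.2
grasp_force: 71.6
```

The socket is already around the shaft and there's no contact force, so I keep going down.

```bash
python3 -m inch '[[[0,0,0.004],[0,0,0],-1],[[0,0,0.008],[0,0,0],-1],[[0,0,0.011],[0,0,0],-1],[[0,0,0.014],[0,0,0],-1],[[0,0,0.016],[0,0,0],-1],[[0,0,0.017],[0,0,0],-1],[[0,0,0.018],[0,0,0],-1],[[0,0,0.018],[0,0,0],-1]]'
```

```text
t: 7.33
position: [553.8, 56.0, 115.7]
tool_rot: [[-0.921, 0.39, 0.0], [0.39, 0.921, -0.0], [-0.0, -0.0, -1.0]]
force: [-3.2, 0.4, -0.7]
gripper_width: 37.1
grasp_force: 72.1
```

```bash
python3 -m inch '[[[0,0,0.001],[0,0,0],-1],[[0,0,0.002],[0,0,0],-1],[[0,0,0.001],[0,0,0],0.6],[[0,0,0],[0,0,0],0.6],[[0,0,0],[0,0,0],0.6],[[0,0,0],[0,0,0],0.6],[[0,0,-0.02],[0,0,0],0.6],[[0,0,-0.05],[0,0,0],0.6],[[0,0,-0.08],[0,0,0],0.6],[[-0.03,0,-0.08],[0,0,0],0.6],[[-0.06,0,-0.08],[0,0,0],0.6],[[-0.075,0,-0.08],[0,0,0],0.6],[[-0.075,0,-0.08],[0,0,0],0.6],[[-0.075,0,-0.08],[0,0,0],0.6]]'
python3 - <<'E'
from h import *
im,d=grab_frame("scene");W=cloud("scene",d.astype(float))
goto(622.9,26.8,142,157)
A=near(W,625,30,40,178,183);print("knob top",len(A),np.round(A.mean(0),1) if len(A) else 0)
A=near(W,625,30,30,135,176);print("knob side",len(A),np.round(A.mean(0),1),cv2.minEnclosingCircle(A[:,:2].astype(np.float32)))
A=near(W,556,58,24,146,156);print("hub top",len(A),np.round(np.median(A,0),1),square(A,38,67))
cv2.imwrite("pics/d.png",cv2.resize(im[120:240,280:420,::-1],None,fx=4,fy=4))
E
```

```text
t: 8.5
position: [622.9, 26.5, 194.6]
tool_rot: [[-0.92, 0.391, -0.001], [0.391, 0.92, 0.0], [0.001, -0.0, -1.0]]
force: [-0.5, 0.7, -0.7]
gripper_width: 68.3
grasp_force: 0.0
t 8.55 pos [622.1  26.9 194.6] F [-0.6  0.   0. ] w 68.3
shift [-0.0009, 0.0002, 0.0526] turn [-0.0004, -0.0017, 0.0005]
knob top 61 [624.2  28.2 180.4]
knob side 174 [630.8  32.5 157.8] ((624.5670166015625, 29.216144561767578), 12.836552619934082)
hub top 215 [556.8  60.8 151.6] (array([555.8,  59. ,  64.2]), np.float64(0.4), 215)
```

View pics/d.png

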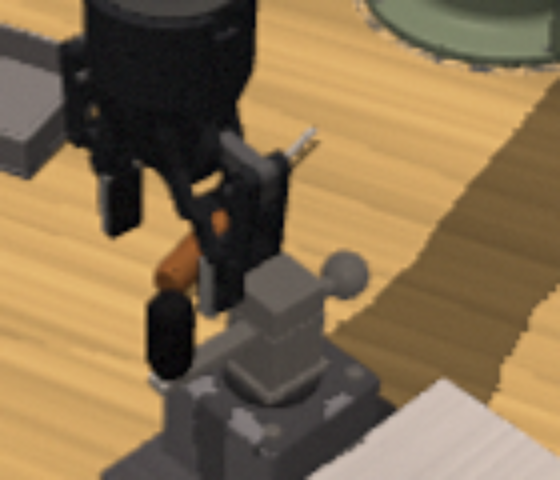

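The crank is seated: its hub top measures 151.6 and 151 is expected. The knob is directly below the gripper, so I descend and grip it.

```bash
python3 -m inch '[[[0,0,0.02],[0,0,0],0.6],[[0,0,0.038],[0,0,0],0.6],[[0,0,0.048],[0,0,0],0.6],[[0,0,0.052],[0,0,0],0.6],[[0,0,0.052],[0,0,0],0.6],[[0,0,0.052],[0,0,0],-1],[[0,0,0.052],[0,0,0],-1],[[0,0,0.052],[0,0,0],-1],[[0,0,0.052],[0,0,0],-1],[[0,0,0.052],[0,0,0],-1],[[0,0,0.052],[0,0,0],-1],[[0,0,0.052],[0,0,0],-1],[[0,0,0.052],[0,0,0],-1]]' 40
python3 - <<'E'
import json,numpy as np
# circle rows relative to axis; start knob at tool (-75,0) from axis; cw from above; in tool coords (x', y'): ex=-x, ey=y
for k in range(1,21):
    t=np.radians(15*k); r=75
    print([round(r/1000*(1-np.cos(t)),3),round(-r/1000*np.sin(t),3)],end=" ")
E
```

```text
t: 9.63
position: [623.8, 26.6, 144.1]
tool_rot: [[-0.921, 0.39, 0.002], [0.39, 0.921, -0.0], [-0.002, 0.0, -1.0]]
force: [1.4, -0.8, 4.6]
gripper_width: 24.8
grasp_force: 39.3
[np.float64(0.003), np.float64(-0.019)] [np.float64(0.01), np.float64(-0.037)] [np.float64(0.022), np.float64(-0.053)] [np.float64(0.037), np.float64(-0.065)] [np.float64(0.056), np.float64(-0.072)] [np.float64(0.075), np.float64(-0.075)] [np.float64(0.094), np.float64(-0.072)] [np.float64(0.112), np.float64(-0.065)] [np.float64(0.128), np.float64(-0.053)] [np.float64(0.14), np.float64(-0.037)] [np.float64(0.147), np.float64(-0.019)] [np.float64(0.15), np.float64(-0.0)] [np.float64(0.147), np.float64(0.019)] [np.float64(0.14), np.float64(0.038)] [np.float64(0.128), np.float64(0.053)] [np.float64(0.113), np.float64(0.065)] [np.float64(0.094), np.float64(0.072)] [np.float64(0.075), np.float64(0.075)] [np.float64(0.056), np.float64(0.072)] [np.float64(0.037), np.float64(0.065)]
```

```bash
python3 -m inch '[[[0.001,-0.01,0],[0,0,0],-1],[[0.003,-0.019,0],[0,0,0],-1],[[0.006,-0.029,0],[0,0,0],-1],[[0.01,-0.0375,0],[0,0,0],-1],[[0.0155,-0.0455,0],[0,0,0],-1],[[0.022,-0.053,0],[0,0,0],-1],[[0.029,-0.0595,0],[0,0,0],-1],[[0.0375,-0.065,0],[0,0,0],-1],[[0.046,-0.069,0],[0,0,0],-1],[[0.0555,-0.0725,0],[0,0,0],-1],[[0.065,-0.0745,0],[0,0,0],-1],[[0.075,-0.075,0],[0,0,0],-1],[[0.075,-0.075,0],[0,0,0],-1]]'
```

```text
t: 10.72
position: [522.6, -13.0, 143.7]
tool_rot: [[-0.921, 0.391, -0.001], [0.391, 0.921, 0.001], [0.001, 0.0, -1.0]]
force: [-0.1, 0.0, 7.5]
gripper_width: 25.0
grasp_force: 39.7
```

```bash
python3 -m inch '[[[0.0098,0.0006,0],[0,0,0],-1],[[0.0194,0.0026,0],[0,0,0],-1],[[0.0375,0.01,0],[0,0,0],-1],[[0.053,0.022,0],[0,0,0],-1],[[0.065,0.0375,0],[0,0,0],-1],[[0.0724,0.0556,0],[0,0,0],-1],[[0.075,0.075,0],[0,0,0],-1],[[0.0724,0.0944,0],[0,0,0],-1],[[0.065,0.1125,0],[0,0,0],-1],[[0.053,0.128,0],[0,0,0],-1],[[0.0375,0.14,0],[0,0,0],-1],[[0.0194,0.1474,0],[0,0,0],-1],[[0,0.15,0],[0,0,0],-1],[[-0.0194,0.1474,0],[0,0,0],-1],[[-0.0375,0.14,0],[0,0,0],-1],[[-0.053,0.128,0],[0,0,0],-1],[[-0.065,0.1125,0],[0,0,0],-1],[[-0.0724,0.0944,0],[0,0,0],-1],[[-0.075,0.075,0],[0,0,0],-1],[[-0.075,0.075,0],[0,0,0],-1]]'
python3 - <<'E'
from h import *
for c in("scene","top"):
    im,d=grab_frame(c);W=cloud(c,d.astype(float))
    D=near(W,599,180,60,60,110);R=near(W,630,260,35,92,110)
    print(c,len(D),np.median(D[:,2]),len(R),np.median(R[:,2]))
    print("hub top",np.median(near(W,555,57,15,140,170)[:,2]) if len(near(W,555,57,15,140,170)) else None)
E
```

```text
t: 12.38
position: [622.2, 23.1, 143.7]
tool_rot: [[-0.919, 0.394, -0.0], [0.394, 0.919, -0.002], [-0.001, -0.002, -1.0]]
force: [1.8, -1.9, 6.5]
gripper_width: 24.9
grasp_force: 40.2
scene 2007 83.50493324882893 354 101.20026018644165
hub top 152.09998678922722
top 795 82.07125580727279 461 99.76292191971606
hub top None
```

```bash
python3 -m inch '[[[0.0037,-0.0232,0],[0,0,0],-1],[[0.0143,-0.0441,0],[0,0,0],-1],[[0.0309,-0.0607,0],[0,0,0],-1],[[0.0518,-0.0713,0],[0,0,0],-1],[[0.075,-0.075,0],[0,0,0],-1],[[0.0982,-0.0713,0],[0,0,0],-1],[[0.1191,-0.0607,0],[0,0,0],-1],[[0.1357,-0.0441,0],[0,0,0],-1],[[0.1463,-0.0232,0],[0,0,0],-1],[[0.15,0,0],[0,0,0],-1],[[0.1463,0.0232,0],[0,0,0],-1],[[0.1357,0.0441,0],[0,0,0],-1],[[0.1191,0.0607,0],[0,0,0],-1],[[0.0982,0.0713,0],[0,0,0],-1],[[0.075,0.075,0],[0,0,0],-1],[[0.0518,0.0713,0],[0,0,0],-1],[[0.0309,0.0607,0],[0,0,0],-1],[[0.0143,0.0441,0],[0,0,0],-1],[[0.0037,0.0232,0],[0,0,0],-1],[[0,0,0],[0,0,0],-1]]'
cat >> h.py <<'E'
def gap():
  for c in("scene","top"):
    im,d=grab_frame(c);W=cloud(c,d.astype(float))
    D=near(W,599,180,60,60,115);R=near(W,630,260,35,92,110);H=near(W,555,57,15,140,170)
    print(c,len(D),"deck",np.median(D[:,2]).round(2),"rest",np.median(R[:,2]).round(2),"gap",(np.median(R[:,2])-np.median(D[:,2])).round(2),"hub",len(H) and np.median(H[:,2]))
E
python3 -c "
from h import *
gap()"
```

```text
t: 14.15
position: [623.9, 26.0, 143.6]
tool_rot: [[-0.921, 0.39, 0.001], [0.39, 0.921, 0.001], [-0.001, 0.002, -1.0]]
force: [-1.2, 4.0, 4.6]
gripper_width: 25.0
grasp_force: 40.7
scene 2037 deck 93.4 rest 100.39 gap 6.99 hub 152.2205388629319
top 930 deck 92.22 rest 99.19 gap 6.97 hub 0
```

```bash
cat >> h.py <<'E'
def gap():
  a=np.radians(69.7);e=np.array([np.cos(a),np.sin(a)]);n=np.array([-e[1],e[0]])
  for c,o in(("scene",(555.5,58.5)),("top",(553,52.5))):
    im,d=grab_frame(c);W=cloud(c,d.astype(float)).reshape(-1,3);W=W[~np.isnan(W[:,0])]
    u=(W[:,:2]-o)@e;v=(W[:,:2]-o)@n;z=W[:,2]
    D=z[(u>150)&(u<202)&(abs(v)<60)&(z>60)&(z<115)];R=z[(u>211)&(u<229)&(abs(v)<62)&(z>90)&(z<110)]
    h=(abs(u)<15)&(abs(v)<15)&(z>140)&(z<170)
    print(c,len(D),len(R),"deck",np.median(D).round(2),"rest",np.median(R).round(2),"gap",(np.median(R)-np.median(D)).round(2),"hub",np.median(z[h]) if h.any() else None)
E
python3 -c "
from h import *
gap()"
```

```text
scene 1273 335 deck 93.46 rest 101.25 gap 7.78 hub 152.20207439711908
top 1092 397 deck 92.24 rest 99.55 gap 7.31 hub None
```

```bash
python3 -m inch '[[[0.003,-0.019,0],[0,0,0],-1],[[0.01,-0.0375,0],[0,0,0],-1],[[0.022,-0.053,0],[0,0,0],-1],[[0.0375,-0.065,0],[0,0,0],-1],[[0.0556,-0.0724,0],[0,0,0],-1],[[0.075,-0.075,0],[0,0,0],-1],[[0.0944,-0.0724,0],[0,0,0],-1],[[0.1125,-0.065,0],[0,0,0],-1],[[0.128,-0.053,0],[0,0,0],-1],[[0.14,-0.0375,0],[0,0,0],-1],[[0.1474,-0.0194,0],[0,0,0],-1],[[0.15,0,0],[0,0,0],-1],[[0.1474,0.0194,0],[0,0,0],-1],[[0.14,0.0375,0],[0,0,0],-1],[[0.128,0.053,0],[0,0,0],-1],[[0.1125,0.065,0],[0,0,0],-1],[[0.1125,0.065,0],[0,0,0],-1],[[0.1125,0.065,0],[0,0,0],-1],[[0.1125,0.065,0],[0,0,0],-1]]'
python3 -c "
from h import *
gap();gap()"
```

```text
t: 15.93
position: [544.7, 130.5, 143.8]
tool_rot: [[-0.921, 0.39, 0.001], [0.39, 0.921, 0.0], [-0.0, 0.001, -1.0]]
force: [1.0, 1.6, 6.7]
gripper_width: 25.1
grasp_force: 41.3
scene 1320 339 deck 100.02 rest 101.11 gap 1.09 hub 151.7970950684238
top 0 0 deck nan rest nan gap nan hub 150.90487095083427
scene 1334 338 deck 100.02 rest 101.19 gap 1.16 hub 151.6926076299112
top 0 0 deck nan rest nan gap nan hub 150.78350450718017
  return _methods._mean(a, axis=axis, dtype=dtype,
  ret = ret.dtype.type(ret / rcount)
```

```bash
python3 -m inch '[[[-0.009,0.0045,0],[0,0,0],-1],[[-0.0194,0.0078,0],[0,0,0],-1],[[-0.03,0.0096,0],[0,0,0],-1],[[-0.04,0.01,0],[0,0,0],-1],[[-0.04,0.01,0],[0,0,0],-1],[[-0.04,0.01,0],[0,0,0],-1],[[-0.04,0.01,0],[0,0,0],-1]]'
python3 -c "
from h import *
gap();gap()" 2>/dev/null
```

```text
t: 16.72
position: [585.6, 123.8, 143.9]
tool_rot: [[-0.921, 0.39, 0.001], [0.39, 0.921, 0.0], [-0.001, 0.001, -1.0]]
force: [1.5, 1.2, 7.6]
gripper_width: 25.0
grasp_force: 41.2
scene 1335 340 deck 100.8 rest 101.09 gap 0.28 hub 151.7725043779369
top 0 0 deck nan rest nan gap nan hub 151.15537488024938
scene 1342 336 deck 100.87 rest 101.09 gap 0.22 hub 151.86366581785717
top 0 0 deck nan rest nan gap nan hub 150.84788826802276
```

```bash
python3 -m inch '[[[0,0,0],[0,0,0],0.6],[[0,0,0],[0,0,0],0.6],[[0,0,0],[0,0,0],0.6],[[0,0,0],[0,0,0],0.6],[[0,0,0],[0,0,0],0.6],[[0,0,-0.015],[0,0,0],0.6],[[0,0,-0.04],[0,0,0],0.6],[[0,0,-0.07],[0,0,0],0.6],[[0,-0.03,-0.07],[0,0,0],0.6],[[0,-0.07,-0.07],[0,0,0],0.6],[[0,-0.11,-0.07],[0,0,0],0.6],[[0,-0.15,-0.07],[0,0,0],0.6],[[0,-0.18,-0.07],[0,0,0],0.6],[[0,-0.2,-0.07],[0,0,0],0.6],[[0,-0.2,-0.07],[0,0,0],0.6],[[0,-0.2,-0.07],[0,0,0],0.6]]'
python3 - <<'E'
from h import *
gap();gap()
im,_=grab_frame("scene");cv2.imwrite("pics/e.png",cv2.resize(im[150:330,290:510,::-1],None,fx=3,fy=3))
E
```

```text
t: 18.25
position: [507.0, -60.8, 213.3]
tool_rot: [[-0.92, 0.392, -0.0], [0.392, 0.92, 0.0], [0.0, 0.0, -1.0]]
force: [0.7, 0.0, 0.1]
gripper_width: 68.9
grasp_force: 0.0
scene 1332 339 deck 100.96 rest 101.28 gap 0.31 hub 151.75819136346308
top 1101 399 deck 99.64 rest 99.64 gap -0.01 hub 150.74718409337754
scene 1341 335 deck 100.96 rest 101.19 gap 0.24 hub 151.88602666835993
top 1096 394 deck 99.57 rest 99.34 gap -0.22 hub 150.9683821192691
```

View pics/e.png

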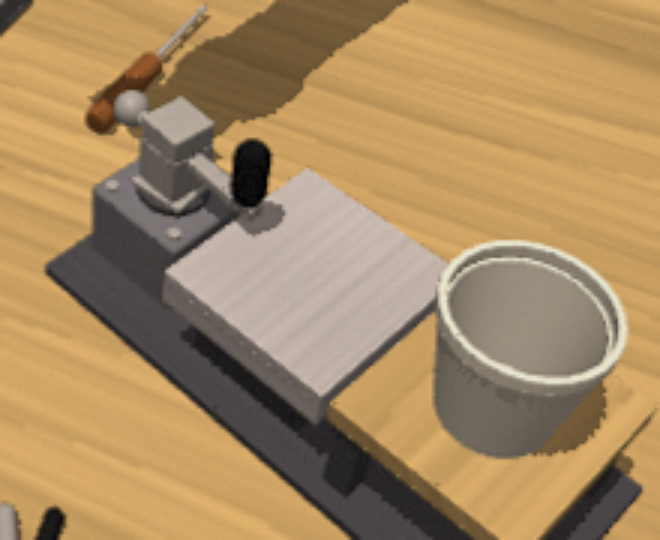

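The picture shows the deck level with the rest, within about 0.3 mm in both cameras. The crank is seated on its flange (hub top at 151) and the planter is where it was. I'm handing in.

```bash
python3 -c "
from rig import *
print(sign_off())"
```

```text
the job is handed in; nothing more can be done
None
```

The job is handed in: the crank is fully seated on the shaft, the deck measured flush with the rest to within about 0.3 mm in both cameras, the planter was not touched, and the robot took about 19 s of the 69 s allowed.

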